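# Lid the truss-pin tin and take its outer lid off again

### The job

Throw the orange-gripped hold-down lever off the blue tin into the notch between the green flags. Then pick up the nested pair of lids by the red knob, lower it gently (do not drop it) onto the tin until the inner lid sits fully home, and let go of the knob. Finally lift the yellow outer lid alone by its black collar, leaving the inner lid seated and untouched, and finish while still holding the outer lid level over the tin, raised at least 10 cm from where it lay; leave the other things on the bench alone.

Things in the scene. Friction and masses are not known exactly. Their poses are not given: they have to be found in the camera images.
- hold_down (a joint): Lever of the tin station (rad), a steel bar on a vertical pivot: 0 = straight across the tin's mouth, growing anticlockwise seen from above, off the tin. Stays where left (under 1 N moves it). A spring plunger clicks into an unmarked notch at 1.1 and the green-flagged notch at 1.6; entering or leaving one takes about 3 N at the grip. Stops at 0 and 1.95.
- lever_grip (a point): Middle of the lever's upright orange cylindrical grip, 22 mm in diameter and 36 mm tall; this point lies 23 mm above the bar's top and 13 mm below the grip's top. It is 105 mm from the pivot axis.
- lever_pivot (a point): On the vertical pivot axis of the lever, at the height of the top of the bar (111 mm above the table). The bar is 18 mm wide, 10 mm thick, its underside 21 mm above the tin's rim. The pivot is 98 mm from the tin's axis.
- notch_mark (a point): Where the point lever_grip is when the lever sits in the green-flagged notch.
- tin_mouth (a point): Centre of the mouth of the blue round tin (with steel pins in it), in the plane of its rim, 80 mm above the table. Outer diameter 120 mm, inner 112 mm. Its axes are the station's: z up, the pivot on the -x side, the green notch towards +y of the pivot. Tin, base plate and pivot are one fixed unit.
- inner_lid: Aluminium inner lid; origin at the centre of the underside of its 120 mm, 8 mm thick flange, z up. A 104 mm plug, 10 mm deep, below it enters the tin until the flange lies on the rim (origin at tin_mouth). Its central red knob, 24 mm in diameter, 36 to 62 mm above the origin (20 mm stem below), sticks out through the outer lid's collar; lifting it lifts both lids. About 0.28 kg.
- outer_lid: Yellow outer lid loose on the inner one, diameter 138 mm; origin at the centre of the underside of its 4 mm plate, 8 mm above the inner lid's origin; 6 mm skirt round the flange, 4 mm play. A black collar round its centre hole, 44 mm outside, 32 mm inside, stands 4 to 26 mm above the origin; the red knob stands 28 mm above the collar. Lifting the collar lifts it alone. About 0.18 kg.
- lid_stand: Fixed black ring stand, 120 mm across and 35 mm high, on which the nested lids start (inner lid's flange on its rim, plug hanging inside). Origin at the centre of its underside.
- coupler: Bystander, leave alone: black and aluminium pipe coupler, 50 x 45 x 64 mm; origin under its centre.
- tape_roll: Bystander, leave alone: black ring, 96 mm across, 40 mm high; origin under its centre.
- mallet: Bystander, leave alone: hammer lying along its x axis, about 0.3 m long; origin at table height.
- spigot: Bystander, leave alone: aluminium conical truss spigot, 52 mm across, 60 mm high; origin under its centre.
- bolt_tray: Bystander, leave alone: yellow open tray, 130 x 100 x 45 mm; origin under its centre.
- oil_can: Bystander, leave alone: grey can, 56 mm across, 130 mm high; origin under its centre.
Mind the look-alikes: they are no part of the job. What is meant by the outer_lid is not purple, and is the smaller of those in its own colour.

How it is judged:
By the outcome, as a careful person would: the job done as asked, in the order asked, and still so for the second after the job is handed in, while the arm keeps its last pose, push and grip.
It also fails if it takes over 64 s, if anything falls off the work surface, if the arm or the gripper's body presses on something with over 40 N, if the wrist force passes 120 N, or if a joint passes its speed limit or range.

### The arm

A 6-joint arm with a two-finger parallel gripper is mounted at the origin on the work surface. World frame = base frame: x ahead of the robot, y to its left, z up, the work surface at z = 0. Lengths are in m, angles in rad, forces in N, time in s.
With the tool pointing down it reaches from about 0.3 to 0.875 m from the base axis. Payload 6.4 kg.
Tool frame: the origin (TCP) lies on the centre line of the jaws, within the pads' length; the fingertips stand nose_length ahead of it and the grasp point (between the pads) lies 11 mm behind it (nose_length is the distance from the TCP to the fingertips, in m); z points along the fingers, y is the direction in which the jaws open and shut (so a half turn about z gives the same grasp; the last joint's range is limited). The gripper opens to 88 mm and grips with 3 to 60 N. Pads are 18 mm wide; open, the fingers measure 123 mm over their backs; the gripper's body (75 mm by 187 mm) begins 45 mm behind the grasp point.
Start: joints at [0.97, 0.181, 1.607, -0, 1.354, -0.206], TCP at [0.221, 0.531, 0.247] pointing down, gripper open.
Joint ranges: [-2.99, 2.99], [-0.89, 2.07], [0.3, 2.58], [-1.14, 4.28], [0, 2.63], [-3.12, 3.12]. Speed limits (rad/s): [2.57, 2.57, 3.01, 3.14, 3.14, 3.14].

### API

Orientations are given as a unit quaternion [w, x, y, z].
In Python, from cell import movep, move_linear, movej, let_go, clamp, hold, solve_ik, read_camera, Unreachable, sign_off, current_time, current_joint_pos, current_qvel, current_joint_torque, current_tool_pos, current_eef_rot, current_force, current_moment, current_gripper_width, nose_length gives the robot as it stands. Calls block until the motion is done:
- movep(position, orientation): joint-space move of the TCP to a pose.
- move_linear(position, rotation=None, v=0.15): straight line of the TCP; rotation=None keeps the orientation; v is the mean speed in m/s.
- movej(angles): joint-space move.
- let_go() and clamp(force=None): open the fingers fully, or close them until they stop; force is the grip in N (None keeps the last).
- hold(seconds).
- solve_ik(position, orientation): joint angles nearest the present ones, or None.
- read_camera(name): name is "side" or "top" or "wrist"; returns a dict with "pixels" (400x640x3 uint8, red, green, blue), "range_z" (400x640 float32, m along the optical axis (not along the pixel's ray), 0 where there is no reading), "mtx" (3x3 intrinsics, pixels), "rvec" (rotation vector, rad) and "tvec" (3), from world to camera coordinates, as OpenCV has them. Camera axes: x right, y down, z forward; pixel columns grow to the right and rows downward; lengths in m; the calibration is good to about 2 mm. A picture is of the moment at which its call begins.
A pose or a line that the arm cannot do raises Unreachable and nothing moves.
- sign_off(): hands the job in, once; it reports no verdict.
Readings, each from a call of its own:
- current_time(): time.
- current_joint_pos(): joint angles.
- current_qvel(): joint speeds.
- current_joint_torque(): joint torques, N m.
- current_tool_pos(): TCP position.
- current_eef_rot(): TCP orientation.
- current_force(): force on the tool from outside, world axes, zero at the start.
- current_moment(): the same for the moment, N m.
- current_gripper_width(): finger opening in m.
Only numpy, scipy, OpenCV 4.12 (cv2) and the standard library are available. Lean on these libraries where they do the work, as an engineer would, in place of code of your own. Each camera call takes 0.05 s, during which the arm holds its last target.

## Working session

There is one attempt and no reset: what is moved stays moved. The work goes in short steps, each a Python script; the robot and the scene stay as the last script left them, time stands still between calls to the robot, and variables do not carry over. Pictures are saved under pics/ and viewed, and the job is handed in when it is done.

```bash
ls; mkdir -p pics; python3 - <<'E'
from cell import *
import cv2,numpy as np
print(current_time(),nose_length,current_gripper_width(),current_eef_rot())
for n in ["side","top"]:
    c=read_camera(n); cv2.imwrite(f"pics/{n}0.png",c["pixels"][:,:,::-1]); np.savez(f"{n}0.npz",**c)
    R=cv2.Rodrigues(c["rvec"])[0]; print(n,c["mtx"],-R.T@c["tvec"].ravel(),R[2])
E
```

```text
pics
0.0 0.008 0.0880318992076139 [-3.25722811e-04  1.96122468e-01  9.80579037e-01 -7.88987975e-04]
side [[448.49294484   0.         322.64205415]
 [  0.         448.49294484 196.7053466 ]
 [  0.           0.           1.        ]] [0.45793709 0.92697706 0.90992273] [ 0.08129016 -0.74684673 -0.66000899]
top [[521.01403575   0.         315.23148678]
 [  0.         521.01403575 206.19085299]
 [  0.           0.           1.        ]] [ 0.33543317 -0.01635309  1.83977802] [ 0.13184541  0.01761018 -0.99111385]
```

View pics/side0.png

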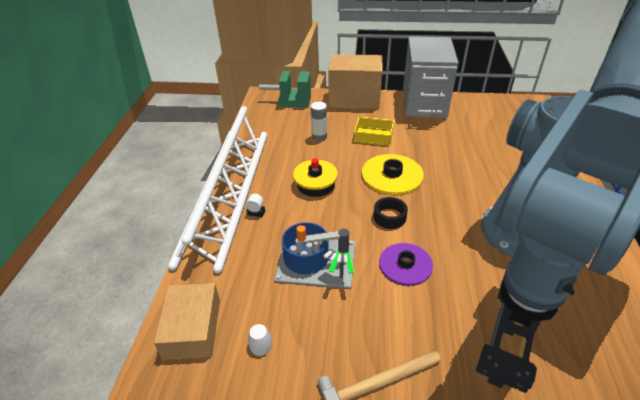

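View pics/top0.png

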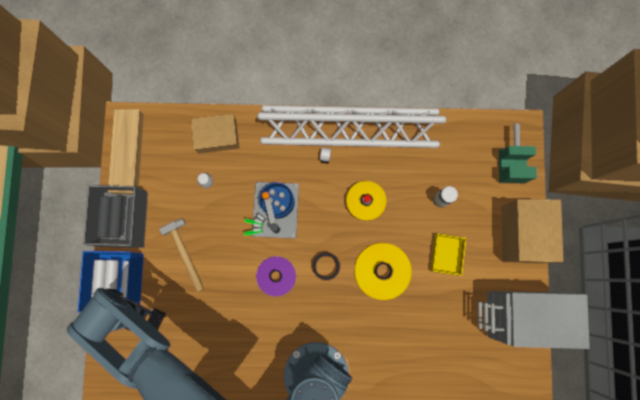

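Side: tin (305,248), orange grip (301,233), pivot (343,240), green flags (342,262), lids with red knob (315,163). Top: lids (366,200), tin (276,202), flags (255,225). Now I'll measure.

```bash
cat > h.py <<'E'
import cv2,numpy as np
def pts(c,mask):
    v,u=np.nonzero(mask&(c["range_z"]>0)); z=c["range_z"][v,u]; K=c["mtx"]
    p=np.stack([(u-K[0,2])/K[0,0]*z,(v-K[1,2])/K[1,1]*z,z],1)
    R=cv2.Rodrigues(c["rvec"])[0]; return (p-c["tvec"].ravel())@R, u, v
def ray(c,u,v,h):
    K=c["mtx"];R=cv2.Rodrigues(c["rvec"])[0];o=-R.T@c["tvec"].ravel()
    d=R.T@np.array([(u-K[0,2])/K[0,0],(v-K[1,2])/K[1,1],1]); return o+d*(h-o[2])/d[2]
def hsv(c): return [x.astype(int) for x in cv2.split(cv2.cvtColor(c["pixels"],cv2.COLOR_RGB2HSV))]
def masks(c):
    h,s,v=hsv(c)
    return dict(orange=(h>=7)&(h<=15)&(s>200)&(v>150),red=((h<5)|(h>175))&(s>180)&(v>110),yellow=(h>=23)&(h<=32)&(s>190)&(v>90),
      green=(h>50)&(h<75)&(s>180)&(v>150),blue=(h>100)&(h<120)&(s>150)&(v>40))
def blobs(m,mn=6):
    n,l,st,ce=cv2.connectedComponentsWithStats(m.astype(np.uint8))
    return [(l==i) for i in range(1,n) if st[i,4]>=mn]
E
python3 - <<'E'
from h import *
for n in ["side","top"]:
    c=dict(np.load(f"{n}0.npz")); 
    for k,m in masks(c).items():
        for b in blobs(m):
            p,u,v=pts(c,b)
            if len(p)==0: print(n,k,"norange");continue
            print(n,k,len(u),(u.mean().round(1),v.mean().round(1)),(u.min(),u.max(),v.min(),v.max()),np.median(p,0).round(3),p.min(0).round(3),p.max(0).round(3))
    im=c["pixels"][:,:,::-1]
    cr=im[150:290,270:380] if n=="side" else im[170:250,230:400]
    cv2.imwrite(f"pics/{n}_crop.png",cv2.resize(cr,None,fx=4.2,fy=4.2,interpolation=cv2.INTER_CUBIC))
E
```

```text
side orange 65 (np.float64(300.9), np.float64(233.2)) (np.int64(297), np.int64(304), np.int64(226), np.int64(239)) [0.592 0.189 0.139] [0.585 0.172 0.118] [0.602 0.193 0.15 ]
side red 56 (np.float64(314.6), np.float64(163.2)) (np.int64(312), np.int64(318), np.int64(159), np.int64(168)) [ 0.597 -0.151  0.092] [ 0.588 -0.164  0.075] [ 0.606 -0.143  0.102]
side yellow 902 (np.float64(373.3), np.float64(131.1)) (np.int64(354), np.int64(393), np.int64(118), np.int64(145)) [ 0.42  -0.465  0.023] [ 0.35  -0.506 -0.001] [ 0.488 -0.383  0.05 ]
side yellow 1495 (np.float64(392.3), np.float64(174.3)) (np.int64(362), np.int64(422), np.int64(154), np.int64(193)) [ 0.356 -0.202  0.016] [ 0.262 -0.32   0.005] [ 0.453 -0.121  0.047]
side yellow 757 (np.float64(315.0), np.float64(174.8)) (np.int64(293), np.int64(336), np.int64(160), np.int64(189)) [ 0.591 -0.144  0.048] [ 0.532 -0.227  0.031] [ 0.666 -0.087  0.054]
side green 57 (np.float64(349.2), np.float64(263.7)) (np.int64(346), np.int64(352), np.int64(253), np.int64(272)) [0.474 0.233 0.087] [0.466 0.197 0.083] [0.483 0.258 0.09 ]
side green 54 
[... 1770 characters left out ...]
91]
top green 28 (np.float64(249.1), np.float64(232.5)) (np.int64(245), np.int64(255), np.int64(231), np.int64(234)) [0.476 0.239 0.084] [0.469 0.216 0.004] [0.486 0.262 0.09 ]
top blue 416 (np.float64(281.2), np.float64(198.5)) (np.int64(263), np.int64(292), np.int64(184), np.int64(216)) [0.604 0.135 0.015] [ 0.533  0.094 -0.   ] [0.648 0.196 0.09 ]
top blue 35 (np.float64(261.7), np.float64(203.3)) (np.int64(260), np.int64(264), np.int64(197), np.int64(209)) [0.581 0.204 0.039] [0.564 0.197 0.006] [0.598 0.206 0.08 ]
top blue 1529 (np.float64(111.2), np.float64(273.9)) (np.int64(78), np.int64(141), np.int64(252), np.int64(311)) [0.329 0.7   0.079] [ 0.202  0.574 -0.006] [0.398 0.782 0.317]
```

```bash
ls pics
```

```text
side0.png
side_crop.png
top0.png
top_crop.png
```

View pics/side_crop.png

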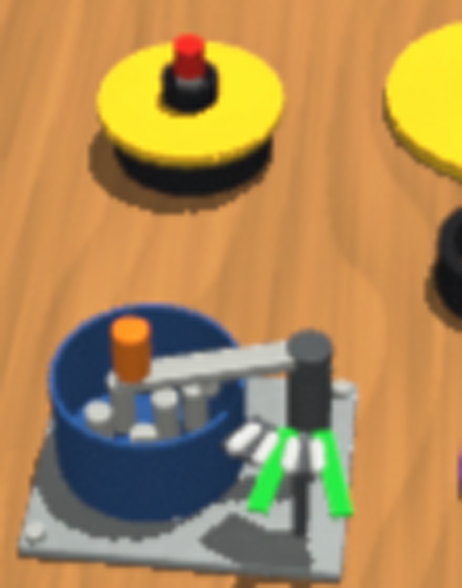

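View pics/top_crop.png

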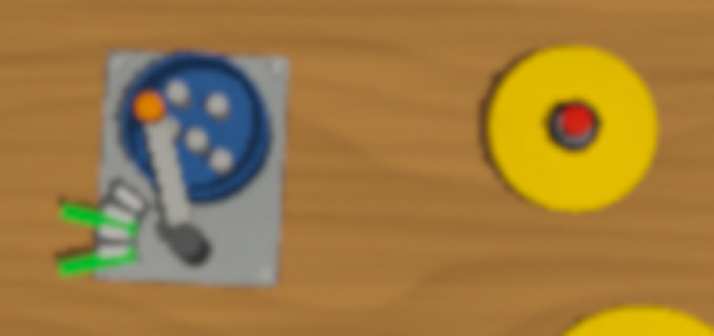

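```bash
cat >> h.py <<'E'
from scipy.optimize import least_squares
def circ(p,r=None):
    f=(lambda q:np.hypot(p[:,0]-q[0],p[:,1]-q[1])-(q[2] if r is None else r))
    s=least_squares(f,[*p[:,:2].mean(0),r or .05],loss="soft_l1",f_scale=.002); return s.x
E
python3 - <<'E'
from h import *
for n in ["side","top"]:
    c=dict(np.load(f"{n}0.npz")); h,s,v=hsv(c)
    R=np.zeros(h.shape,bool)
    if n=="top": R[175:245,235:300]=1
    else: R[215:290,275:360]=1
    print(n,"HSV grip",h[196,265],s[196,265],v[196,265])
    b=R&(h>100)&(h<125)&(s>120)
    p,u,w=pts(c,b)
    q=p[(p[:,2]>.074)&(p[:,2]<.09)]
    print("rim range fit",len(q),circ(q),circ(q,.058))
    cn=np.argwhere(b)[:,::-1].astype(np.int32); hull=cv2.convexHull(cn)[:,0]
    pr=np.array([ray(c,a,d,.08) for a,d in hull]); print("hull fit",circ(pr),circ(pr,.06))
    o=R&(h>=5)&(h<=14)&(s>170)&(v>150)
    for bb in blobs(o,5):
        p,u,w=pts(c,bb); print("grip",len(u),u.mean(),w.mean(),np.median(p,0).round(4),'top z',p[:,2].max())
        print(" ray@.147",ray(c,u.mean(),w.mean(),.147)," @.134",ray(c,u.mean(),w.mean(),.134))
    dk=R&(v<75)&(s<90)
    for bb in blobs(dk,15):
        p,u,w=pts(c,bb); print("dark",len(u),u.mean(),w.mean(),(u.min(),u.max(),w.min(),w.max()),np.median(p,0).round(4),p.max(0).round(3))
        t=p[p[:,2]>p[:,2].max()-.006]; print("  top",t.mean(0).round(4),len(t))
    # red knob
    m=masks(c)
    for bb in blobs(m["red"]):
        p,u,w=pts(c,bb); t=p[p[:,2]>.08]; print("red",t.min(0),t.max(0),circ(t,.012) , ray(c,u.mean(),w.mean(),.097))
    bb=[x for x in blobs(m["yellow"],400) if .55<np.median(pts(c,x)[0][:,0])<.65][0]
    hull=cv2.convexHull(np.argwhere(bb)[:,::-1].astype(np.int32))[:,0]
    pr=np.array([ray(c,a,d,.047) for a,d in hull]); print("yel",circ(pr),circ(pr,.069))
E
```

```text
side HSV grip 15 157 197
rim range fit 217 [0.59067368 0.15262705 0.05750995] [0.5906345  0.15236756 0.058     ]
hull fit [0.58379441 0.17794753 0.07778438] [0.5897698  0.18039315 0.06      ]
grip 68 300.80882352941177 233.4558823529412 [0.5926 0.1897 0.1382] top z 0.15088418724917904
 ray@.147 [0.59108722 0.19829492 0.147     ]  @.134 [0.59335606 0.18587837 0.134     ]
dark 146 343.2739726027397 243.63013698630138 (np.int64(339), np.int64(348), np.int64(235), np.int64(252)) [0.4923 0.1645 0.0821] [0.503 0.169 0.115]
  top [0.49   0.1659 0.1123] 10
dark 45 341.0444444444444 269.24444444444447 (np.int64(339), np.int64(343), np.int64(263), np.int64(277)) [0.4941 0.2127 0.0441] [0.499 0.216 0.068]
  top [0.4932 0.2128 0.0645] 6
red [ 0.58754448 -0.16369541  0.08017607] [ 0.60599026 -0.1431952   0.10220193] [ 0.60083042 -0.15988753  0.012     ] [ 0.59630781 -0.14282224  0.097     ]
yel [ 0.59815311 -0.15669764  0.06992789] [ 0.59852821 -0.15737086  0.069     ]
top HSV grip 18 255 217
rim range fit 70 [0.58985791 0.14891326 0.05746689] [0.58999684 0.14885032 0.058     ]
hull fit [0.58845959 0.1492495  0.05908532] [0.58831993 0.14937665 0.06      ]
grip 7 263.42857142857144 196.57142857142858 [0.5864 0.1855 0.1418] top z 0.15361268632481262
 ray@.147 [0.58881236 0.18495026 0.147     ]  @.134 [0.59075823 0.18649621 0.134     ]
dark 16 276.625 230.125 (np.int64(274), np.int64(279), np.int64(228), np.int64(232)) [0.4832 0.1425 0.091 ] [0.491 0.15  0.114]
  top [0.4841 0.1439 0.1119] 4
red [ 0.58840148 -0.16969346  0.08971305] [ 0.61000569 -0.1493624   0.10750106] [ 0.59411866 -0.16186198  0.012     ] [ 0.59915846 -0.15893435  0.097     ]
yel [ 0.59922669 -0.15975318  0.06921006] [ 0.59923057 -0.15974688  0.069     ]
```

```bash
python3 - <<'E'
from cell import *
import cv2,numpy as np
t=current_time()
movep([0.52,0.15,0.40],[0,0,1,0]); print(current_time()-t,current_joint_pos(),current_tool_pos(),current_eef_rot())
c=read_camera("wrist"); cv2.imwrite("pics/w1.png",c["pixels"][:,:,::-1]); np.savez("w1.npz",**c)
R=cv2.Rodrigues(c["rvec"])[0]; print(c["mtx"],-R.T@c["tvec"].ravel(),R[2])
E
```

```text
1.8417 [ 6.26150309e-02  2.04706906e-02  1.47853805e+00  2.70144785e-04
  1.64317579e+00 -1.50893064e+00] [0.51968617 0.15069599 0.39965747] [-3.03742957e-04 -3.84402355e-04  9.99999873e-01  1.16053472e-04]
[[330.89964692   0.         322.53437951]
 [  0.         330.89964692 204.42899214]
 [  0.           0.           1.        ]] [0.45414253 0.15069091 0.53724707] [ 2.55740548e-01  8.30875547e-04 -9.66745097e-01]
```

View pics/w1.png

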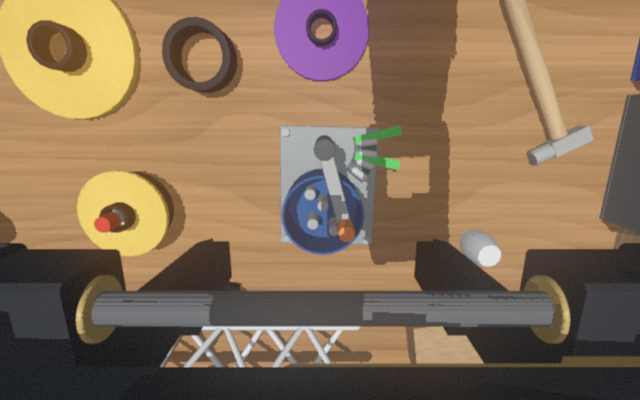

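Wrist view: pivot cap (323,147), grip (346,231), tin centre (323,212), flags (378,135) and (376,160).

```bash
python3 - <<'E'
from h import *
c=dict(np.load("w1.npz")); h,s,v=hsv(c)
R=np.zeros(h.shape,bool); R[120:258,270:410]=1
b=R&(h>100)&(h<125)&(s>120)&(v>30)
b=max(blobs(b),key=lambda x:x.sum()); hull=cv2.convexHull(np.argwhere(b)[:,::-1].astype(np.int32))[:,0]
pr=np.array([ray(c,a,d,.08) for a,d in hull]); print("rim hull",circ(pr),circ(pr,.06))
p,u,w=pts(c,b); q=p[(p[:,2]>.072)&(p[:,2]<.09)]; print("rim range",len(q),circ(q),circ(q,.058))
o=R&(h>=4)&(h<=18)&(s>150)&(np.arange(400)[:,None]>215)&(np.arange(640)[None]<360)
for bb in blobs(o,20):
    p,u,w=pts(c,bb); t=p[p[:,2]>p[:,2].max()-.008]; print("grip",len(u),u.mean(),w.mean(),p.max(0).round(4),"top",t.mean(0),len(t)); print(circ(p,.011))
dk=R&(v<95)&(s<60)
for bb in blobs(dk,40):
    p,u,w=pts(c,bb); t=p[p[:,2]>.108]; print("dark",len(u),u.mean(),w.mean(),(u.min(),u.max(),w.min(),w.max()),p.max(0).round(3),t.mean(0).round(4) if len(t) else 0,len(t)); print(ray(c,u.mean(),w.mean(),.113))
for bb in blobs(R&(h>50)&(h<75)&(s>150),10):
    p,u,w=pts(c,bb); p=p[p[:,2]>.07];d=np.linalg.svd(p[:,:2]-p[:,:2].mean(0))[2][0]; print("flag",p.mean(0),d, np.degrees(np.arctan2(*d[::-1])))
# bar
br=R&(s<40)&(v>100); p,u,w=pts(c,br); q=p[(p[:,2]>.1)&(p[:,2]<.122)]; print("bar",len(q),q.mean(0),np.linalg.svd(q[:,:2]-q[:,:2].mean(0),full_matrices=False)[2][0])
# plate
q=p[(p[:,2]<.03)]; r=cv2.minAreaRect(q[:,:2].astype(np.float32)); print("plate",r,p[:,2].min())
pl=(R&(s<40)&(v>90)).astype(np.uint8)
E
python3 - <<'E'
import cv2
im=cv2.imread("pics/w1.png")[115:265,265:415]; cv2.imwrite("pics/w1c.png",cv2.resize(im,None,fx=4,fy=4,interpolation=cv2.INTER_CUBIC))
E
```

```text
rim hull [0.59575418 0.13591552 0.02995429] [0.6198044  0.09292638 0.06      ]h.py:20: RuntimeWarning: Mean of empty slice.
  s=least_squares(f,[*p[:,:2].mean(0),r or .05],loss="soft_l1",f_scale=.002); return s.x
  ret = um.true_divide(
Traceback (most recent call last):
  File "h.py", line 20, in circ
    s=least_squares(f,[*p[:,:2].mean(0),r or .05],loss="soft_l1",f_scale=.002); return s.x
ValueError: Initial guess is outside of provided bounds
```

View pics/w1c.png

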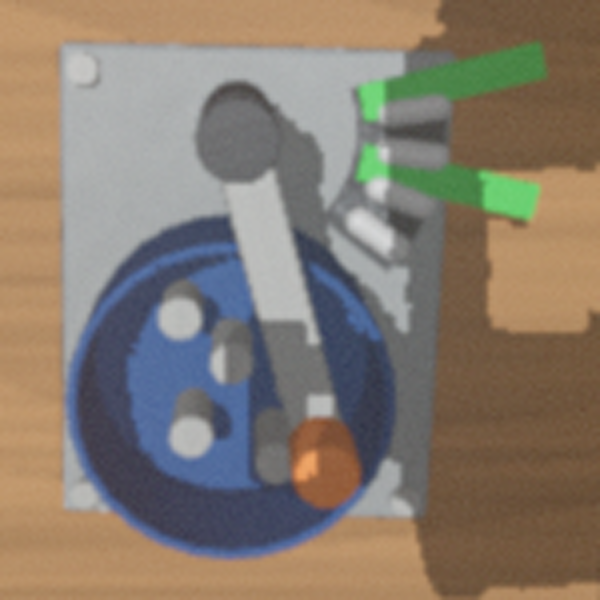

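```bash
python3 - <<'E'
from h import *
c=dict(np.load("w1.npz")); h,s,v=hsv(c)
R=np.zeros(h.shape,bool); R[120:258,270:410]=1
for thr in (80,100):
    b=R&(h>100)&(h<125)&(s>thr)
    b=cv2.morphologyEx(b.astype(np.uint8),cv2.MORPH_CLOSE,np.ones((5,5)))>0
    b=max(blobs(b),key=lambda x:x.sum()); hull=cv2.convexHull(np.argwhere(b)[:,::-1].astype(np.int32))[:,0]
    pr=np.array([ray(c,a,d,.08) for a,d in hull]); pr=pr[pr[:,0]>.57];print("rim hull",b.sum(),len(pr),circ(pr),circ(pr,.06))
p,u,w=pts(c,b); print(np.percentile(p[:,2],[0,10,50,90,100])); q=p[(p[:,2]>.072)&(p[:,2]<.09)]; print("rim range",len(q),circ(q),circ(q,.058))
o=R&(h>=4)&(h<=18)&(s>150)&(np.arange(400)[:,None]>215)&(np.arange(640)[None]<358)
for bb in blobs(o,20):
    p,u,w=pts(c,bb); t=p[p[:,2]>p[:,2].max()-.008]; print("grip",len(u),u.mean(),w.mean(),p.max(0).round(4),"top",t.mean(0),len(t)); print(ray(c,345.6,230,.147))
print("cap ray",ray(c,265+236/4,115+138/4,.114))
p,u,w=pts(c,R&(np.hypot(np.arange(640)[None]-324,np.arange(400)[:,None]-149)<8)); print("cap range",np.median(p,0))
for bb in blobs(R&(h>50)&(h<75)&(s>150),10):
    p,u,w=pts(c,bb); p=p[p[:,2]>.07]
    if len(p)<5: continue
    d=np.linalg.svd(p[:,:2]-p[:,:2].mean(0),full_matrices=False)[2][0]; print("flag",p.mean(0),np.degrees(np.arctan2(*d[::-1])))
# bar centreline from crop: points (250,190)->(300,400) 
a=ray(c,265+250/4,115+185/4,.111);b=ray(c,265+306/4,115+405/4,.111); print("bar",a,b,np.degrees(np.arctan2(*(b-a)[1::-1])))
for q in [(62,45),(65,508),(425,515)]: print("plate corner",ray(c,265+q[0]/4,115+q[1]/4,.006))
E
```

```text
rim hull 1997 21 [0.59171774 0.15088015 0.05862375] [0.59008084 0.15151043 0.06      ]
rim hull 755 14 [0.59587702 0.14105508 0.02743266] [0.5685822 0.1701616 0.06     ]
[0.01088777 0.01255125 0.01366245 0.01479385 0.01667853]h.py:20: RuntimeWarning: Mean of empty slice.
  s=least_squares(f,[*p[:,:2].mean(0),r or .05],loss="soft_l1",f_scale=.002); return s.x
  ret = um.true_divide(
Traceback (most recent call last):
  File "h.py", line 20, in circ
    s=least_squares(f,[*p[:,:2].mean(0),r or .05],loss="soft_l1",f_scale=.002); return s.x
ValueError: Initial guess is outside of provided bounds
```

```bash
python3 - <<'E'
from h import *
c=dict(np.load("w1.npz")); h,s,v=hsv(c)
R=np.zeros(h.shape,bool); R[120:258,270:410]=1
o=R&(h>=4)&(h<=18)&(s>150)&(np.arange(400)[:,None]>215)&(np.arange(640)[None]<358)
for bb in blobs(o,20):
    p,u,w=pts(c,bb); t=p[p[:,2]>.142]; print("grip",len(u),u.mean(),w.mean(),p.max(0).round(4),"top",t.mean(0),len(t)); print(ray(c,346.4,231,.147))
print("cap ray",ray(c,265+236/4,115+138/4,.114))
p,u,w=pts(c,R&(np.hypot(np.arange(640)[None]-324,np.arange(400)[:,None]-149)<8)); print("cap range",np.median(p,0))
for bb in blobs(R&(h>50)&(h<75)&(s>150),10):
    p,u,w=pts(c,bb); p=p[p[:,2]>.07]
    if len(p)<5: continue
    d=np.linalg.svd(p[:,:2]-p[:,:2].mean(0),full_matrices=False)[2][0]; print("flag",p.mean(0),np.degrees(np.arctan2(*d[::-1])))
a=ray(c,265+250/4,115+185/4,.111);b=ray(c,265+306/4,115+405/4,.111); print("bar",a,b,np.degrees(np.arctan2(*(b-a)[1::-1])))
for q in [(62,45),(65,508),(425,515)]: print("plate corner",ray(c,265+q[0]/4,115+q[1]/4,.006))
p,u,w=pts(c,R); q=p[(p[:,2]>.073)&(p[:,2]<.085)&(p[:,0]>.545)&(np.hypot(p[:,0]-.59,p[:,1]-.15)>.052)&(np.hypot(p[:,0]-.59,p[:,1]-.15)<.066)]; print("rim",len(q),circ(q),circ(q,.058))
E
```

```text
grip 97 346.0618556701031 233.5463917525773 [0.6035 0.1893 0.1483] top [0.5960963  0.18115588 0.14642191] 89
[0.5916055  0.18081392 0.147     ]
cap ray [0.4940923  0.15282741 0.114     ]
cap range [0.49356578 0.15283056 0.11270197]
bar [0.5093665  0.15738523 0.111     ] [0.58332337 0.17658942 0.111     ] 14.556363702959889
plate corner [0.46835681 0.08530333 0.006     ]
plate corner [0.66128412 0.08054747 0.006     ]
plate corner [0.66433552 0.234764   0.006     ]
rim 651 [0.59217146 0.15078698 0.05746941] [0.59183975 0.15079492 0.058     ]
```

Consistent: pivot–tin distance 98 mm, grip–pivot 106 mm, station yaw ≈ −1.3°, lever ≈ 0.29 rad. Now I'll throw the lever.

```bash
cat >> h.py <<'E'
def yaw(a): return [0,-np.sin(a/2),np.cos(a/2),0]
PIV=np.array([.4937,.1528]);TIN=np.array([.592,.1508]);Y0=-.023
E
python3 - <<'E'
from cell import *
from h import *
a=np.radians(15.5); g=lambda a:PIV+.105*np.array([np.cos(a),np.sin(a)])
movep([*g(a),.19],yaw(a-np.pi)); print(current_joint_pos(),current_time())
move_linear([*g(a),.125],v=.1); print(current_force(),current_tool_pos())
clamp(20); hold(.2); print("w",current_gripper_width(),current_force(),current_moment(),current_time())
c=read_camera("side"); cv2.imwrite("pics/s2.png",c["pixels"][:,:,::-1][190:300,250:400].repeat(4,0).repeat(4,1))
E
```

```text
[ 1.04601591e-01  3.35173851e-01  1.53509764e+00 -1.30133357e-05
  1.27089628e+00  1.40437558e+00] 4.4583
[-0.32026577  0.4372684  -0.54063107] [0.59533226 0.18091633 0.12548866]
w 0.02145653856109125 [ 1.01848953 -0.21889748 -0.96913319] [-0.01755     0.05261393  0.0074947 ] 6.475
```

View pics/s2.png

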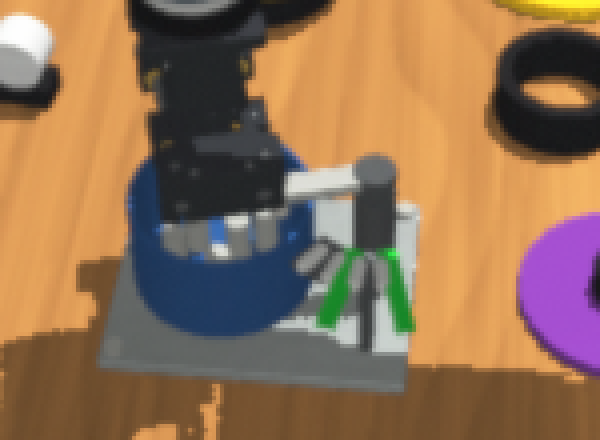

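The fingers hold the grip (width 21.5 mm). Running the arc.

```bash
python3 - <<'E'
from cell import *
from h import *
a0=np.radians(15.5); a1=1.6+Y0; g=lambda a:PIV+.105*np.array([np.cos(a),np.sin(a)])
for a in np.linspace(a0,a1,9)[1:]:
    move_linear([*g(a),.125],yaw(a-np.pi),v=.08); print(round(a-Y0,2),current_force().round(1),current_tool_pos().round(4),current_gripper_width().__round__(4),round(current_time(),2))
hold(.3);print(current_force())
let_go(); print(current_force()); 
move_linear([*g(a1),.21],v=.15); print(current_force(),current_time())
movep([0.52,-0.0,.33],yaw(0)) if 0 else None
c=read_camera("side"); cv2.imwrite("pics/s3.png",c["pixels"][:,:,::-1][190:300,250:400].repeat(4,0).repeat(4,1)); np.savez("s3.npz",**c)
E
```

```text
0.46 [-0.4  0.   0.2] [0.5889 0.197  0.125 ] 0.0215 6.89
0.62 [-1.1 -0.8  0.1] [0.5805 0.2115 0.125 ] 0.0214 7.26
0.78 [-1.5 -1.9  0.4] [0.5699 0.2246 0.1249] 0.0212 7.62
0.95 [-2.2 -3.   1.9] [0.557 0.236 0.125] 0.0212 7.99
1.11 [-0.9 -5.4  0.9] [0.5428 0.245  0.1249] 0.0213 8.36
1.27 [-2.9 -5.2  2.5] [0.5265 0.2518 0.1249] 0.0215 8.72
1.44 [-1.5 -5.9  0.5] [0.5104 0.2555 0.125 ] 0.0214 9.09
1.6 [-0.3 -6.5 -0.2] [0.4937 0.2567 0.125 ] 0.0212 9.46
[ 0.60417707 -6.49748505  0.45647008]
[0.20222114 0.19124897 0.46759116]
[-0.51223248 -0.64075282 -1.70208832] 11.5417
```

View pics/s3.png

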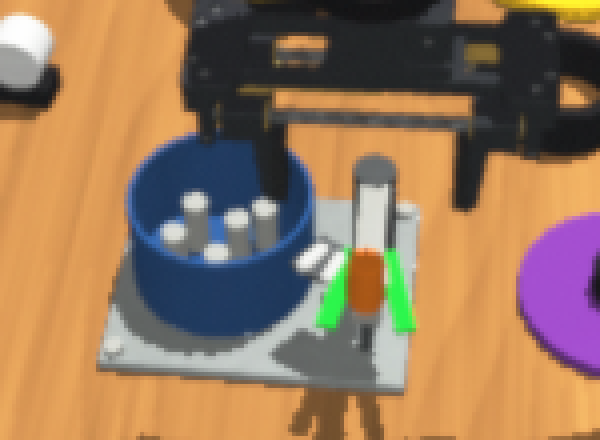

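Lever stands between the flags (grip at crop (366,283), between flag bars 335 and 398). Now the lids.

```bash
python3 - <<'E'
from cell import *
from h import *
movep([.555,-.158,.30],yaw(0)); print(current_time(),current_joint_pos(),current_tool_pos())
c=read_camera("wrist"); cv2.imwrite("pics/w4.png",c["pixels"][:,:,::-1]); np.savez("w4.npz",**c)
h,s,v=hsv(c); m=masks(c)
for bb in blobs(((h<5)|(h>175))&(s>150)&(v>90),20):
    p,u,w=pts(c,bb); t=p[p[:,2]>.09]; print("red",len(u),u.mean(),w.mean(),p.max(0),np.median(t,0),len(t),t.min(0),t.max(0))
ye=(h>=20)&(h<=33)&(s>150); ye=[b for b in blobs(ye,800)]
for b in ye:
    p,u,w=pts(c,b); 
    if abs(np.median(p[:,2])-.047)<.012:
        q=p[p[:,2]>.04]; hull=cv2.convexHull(q[:,:2].astype(np.float32))[:,0]; print("yel",len(u),np.median(p,0),circ(hull),circ(hull,.069),q.min(0),q.max(0))
E
```

```text
13.5833 [-4.82162910e-01  1.45635532e-01  1.53990698e+00  1.46751737e-04
  1.45667094e+00 -2.05315607e+00] [ 0.55499233 -0.15745455  0.29964204]
yel 1317 [ 0.62425495 -0.12360703  0.04664648] [ 0.61214493 -0.1408357   0.04687655] [ 0.58652879 -0.15384825  0.069     ] [ 0.58470993 -0.17799909  0.04417513] [ 0.65569115 -0.09150621  0.06989919]
```

View pics/w4.png

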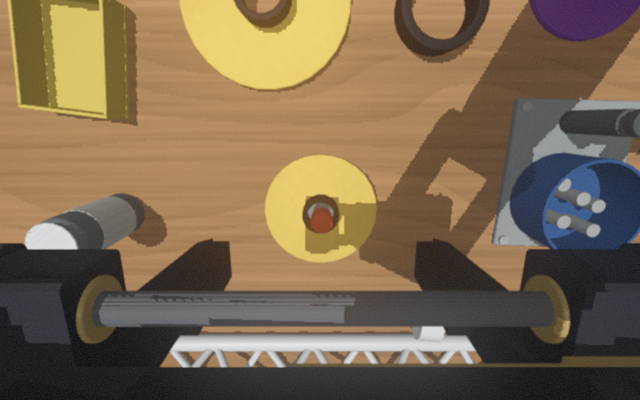

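Lids at (321,209), knob at (321,218), partly in the gripper's shadow. I'll adjust the masks.

```bash
python3 - <<'E'
from h import *
c=dict(np.load("w4.npz")); h,s,v=hsv(c); V,U=np.mgrid[:400,:640]
print(h[218,321],s[218,321],v[218,321])
R=np.hypot(U-321,V-209)<75
p,u,w=pts(c,R); q=p[(p[:,2]>.04)&(p[:,2]<.053)&(np.hypot(p[:,0]-.599,p[:,1]+.158)<.08)]
hull=cv2.convexHull(q[:,:2].astype(np.float32))[:,0]; print("yel",circ(hull),circ(hull,.069),(q.min(0)+q.max(0))/2,q[:,2].mean())
t=p[(p[:,2]>.092)&(p[:,2]<.105)]; print("knob top",len(t),t.mean(0),(t.min(0)+t.max(0))/2,np.ptp(t,axis=0))
t=p[(p[:,2]>.064)&(p[:,2]<.073)]; print("collar top",len(t),(t.min(0)+t.max(0))/2,np.ptp(t,axis=0))
r=R&((h<8)|(h>172))&(s>140)&(v>60)&(np.hypot(U-321,V-218)<16); u,w=U[r],V[r]; print(len(u),u.mean(),w.mean(),ray(c,u.mean(),w.mean(),.097))
E
```

```text
9 168 147
yel [ 0.6006988  -0.15980197  0.06855963] [ 0.60091881 -0.15973426  0.069     ] [ 0.60097504 -0.1595168   0.04653692] 0.04656644365747972
knob top 360 [ 0.5995037  -0.15869422  0.09637278] [ 0.59991279 -0.15879309  0.09531242] [0.02210395 0.02170203 0.00657272]
collar top 432 [ 0.60067838 -0.1601342   0.06828287] [0.04310866 0.04218599 0.00823108]
19 327.42105263157896 224.10526315789474 [ 0.6014579  -0.15185418  0.097     ]
```

```bash
python3 - <<'E'
from cell import *
from h import *
k=[.5997,-.1592]
move_linear([*k,.14],v=.15); move_linear([*k,.081],v=.08); print(current_tool_pos(),current_force())
clamp(35); hold(.2); print("w",current_gripper_width(),current_force(),current_tool_pos(),current_time())
move_linear([*k,.10],v=.04); hold(.2); print(current_force(),current_tool_pos(),current_gripper_width())
move_linear([*k,.23],v=.15); hold(.1); print(current_force(),current_tool_pos(),current_gripper_width(),current_time())
c=read_camera("side"); cv2.imwrite("pics/s5.png",c["pixels"][:,:,::-1])
c=read_camera("wrist"); cv2.imwrite("pics/w5.png",c["pixels"][:,:,::-1])
E
```

```text
[ 0.60005323 -0.15933827  0.08133501] [ 0.4242787  -0.04038913  0.20288003]
w 0.02281537336765912 [-0.26036788  0.48341252 -0.47860295] [ 0.59967937 -0.15909735  0.08097525] 16.975
[-0.1528733  -1.33736204 -5.90184523] [ 0.59947268 -0.15907793  0.09966538] 0.023082638121558544
[-0.24637862  0.28476646 -5.0095024 ] [ 0.59891655 -0.15882937  0.22828545] 0.023034126350706143 18.9167
```

View pics/s5.png

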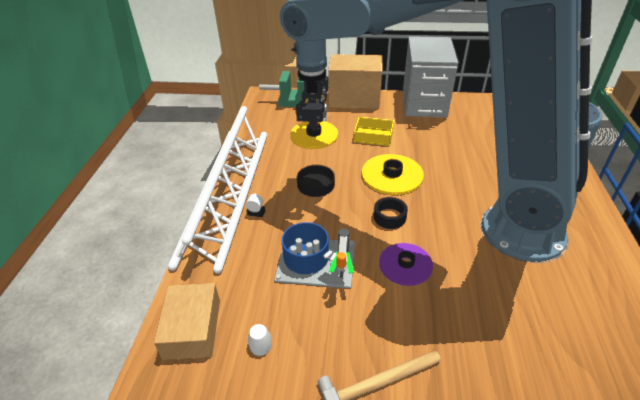

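View pics/w5.png

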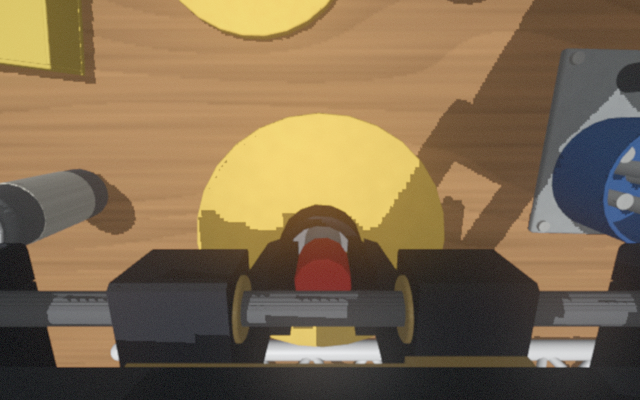

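Both lids are held (−4.6 N ≈ 0.46 kg) and the stand is empty. Carrying them over the tin.

```bash
python3 - <<'E'
from cell import *
from h import *
T=np.array([.5913,.1508])
move_linear([*T,.23],v=.2); hold(.2); e=current_tool_pos()[:2]-T; print(current_tool_pos(),e,current_force(),current_time())
C=T-e
move_linear([*C,.150],v=.12); hold(.1); print(current_tool_pos(),current_force())
c=read_camera("side"); cv2.imwrite("pics/s6.png",c["pixels"][:,:,::-1][150:290,240:380].repeat(4,0).repeat(4,1)); np.savez("s6.npz",**c)
E
```

```text
[0.59144973 0.15005299 0.2299901 ] [ 0.00014973 -0.00074701] [-0.5695169   0.43575399 -4.70619559] 20.9167
[0.5920915  0.15161181 0.15136417] [ 0.10962079  0.25980167 -4.8770427 ]
```

View pics/s6.png

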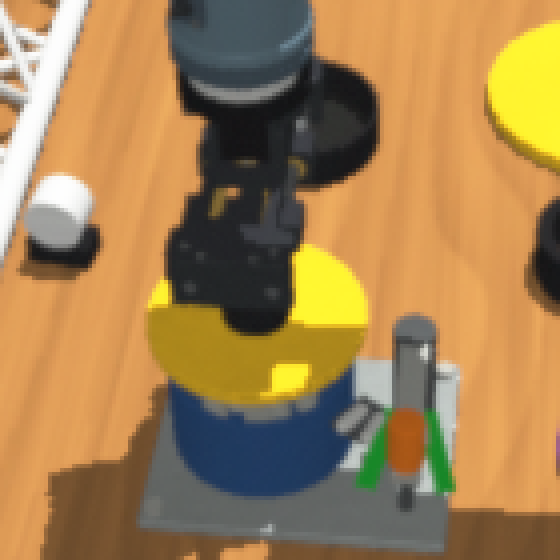

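```bash
python3 - <<'E'
from cell import *
from h import *
C=[.591,.1510]
z=.150
while z>.1225:
    z-= .004 if z>.134 else .0015
    move_linear([*C,z],v=.03)
    f=current_force(); print(round(z,4),current_tool_pos().round(4),f.round(1))
    if abs(f[0])>5 or abs(f[1])>5: print("side"); break
    if f[2]>-2.5: hold(.1); f=current_force(); print(f); 
    if f[2]>-1.: break
print(current_moment(),current_time())
c=read_camera("side"); cv2.imwrite("pics/s7.png",c["pixels"][:,:,::-1][150:290,240:380].repeat(4,0).repeat(4,1)); np.savez("s7.npz",**c)
E
```

```text
0.146 [0.5908 0.1509 0.1458] [-0.4  0.8 -4.8]
0.142 [0.5908 0.151  0.1416] [ 0.4 -0.  -5.4]
0.138 [0.5907 0.151  0.1376] [ 0.5  0.8 -5. ]
0.134 [0.5908 0.151  0.1337] [ 0.   0.3 -5. ]
0.1325 [0.5909 0.151  0.1324] [-0.8  0.2 -4.9]
0.131 [0.5909 0.151  0.1309] [ 0.1 -0.  -4.4]
0.1295 [0.5909 0.151  0.1294] [-0.5 -0.5 -4.7]
0.128 [0.5909 0.151  0.1278] [-0.7  0.1 -5.3]
0.1265 [0.5909 0.151  0.1263] [-0.1  0.5 -5.5]
0.125 [0.5912 0.151  0.1259] [-4.6 -1.   3.7]
[-4.74679752 -1.08034546  5.52572203]
[-0.07144651  0.78986754  0.00288966] 24.6167
```

View pics/s7.png

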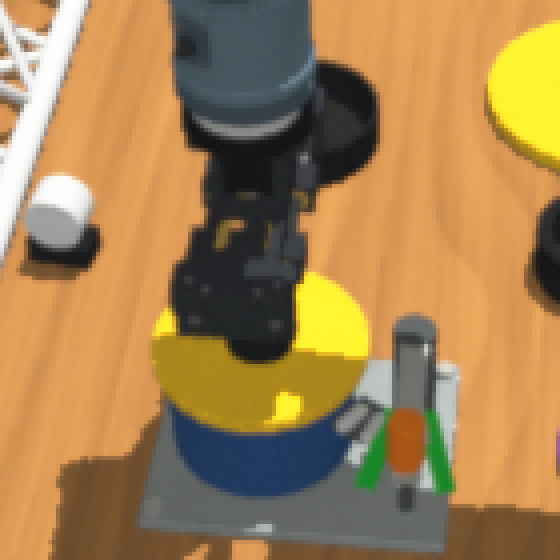

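Contact exactly at the predicted seat height (0.126). Releasing and checking.

```bash
python3 - <<'E'
from cell import *
from h import *
let_go(); print(current_force(),current_time())
C=[.591,.1510]
move_linear([*C,.18],v=.15); move_linear([.55,.151,.30],v=.2); hold(.1); print(current_tool_pos(),current_time())
c=read_camera("wrist"); cv2.imwrite("pics/w8.png",c["pixels"][:,:,::-1]); np.savez("w8.npz",**c)
s=read_camera("side"); cv2.imwrite("pics/s8.png",s["pixels"][:,:,::-1][150:290,240:380].repeat(4,0).repeat(4,1))
p,u,w=pts(c,np.ones((400,640),bool))
p=p[np.hypot(p[:,0]-.591,p[:,1]-.151)<.08]
q=p[(p[:,2]>.085)&(p[:,2]<.099)]; hull=cv2.convexHull(q[:,:2].astype(np.float32))[:,0]; print("plate",len(q),circ(hull),circ(hull,.069))
qq=q[np.hypot(q[:,0]-.591,q[:,1]-.151)<.062]
A=np.c_[qq[:,:2]-[.591,.151],np.ones(len(qq))]; print("plane",np.linalg.lstsq(A,qq[:,2],rcond=None)[0])
t=p[(p[:,2]>.138)&(p[:,2]<.15)]; print("knob",len(t),(t.min(0)+t.max(0))/2,np.ptp(t,axis=0),np.median(t[:,2]))
t=p[(p[:,2]>.108)&(p[:,2]<.119)]; print("collar",len(t),(t.min(0)+t.max(0))/2,np.ptp(t,axis=0),np.median(t[:,2]))
E
```

```text
[ 0.58784375 -0.6607852  -0.38713595] 25.7083
[0.54936712 0.15085558 0.29775527] 27.1083
plate 10666 [0.5917486  0.15029814 0.06870106] [0.59162764 0.1504529  0.069     ]
plane [-0.00027422  0.00023277  0.09160749]
knob 466 [0.59174189 0.15146954 0.14085482] [0.02307816 0.02276236 0.0055164 ] 0.14152366946759198
collar 559 [0.59142171 0.1500097  0.11334364] [0.04220269 0.04229506 0.01051621] 0.11329683848169318
```

View pics/w8.png

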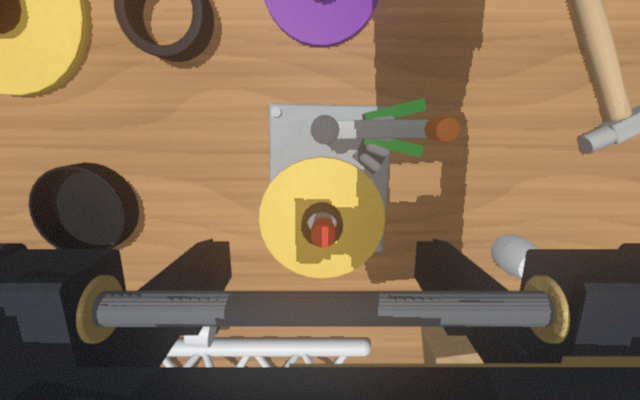

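View pics/s8.png

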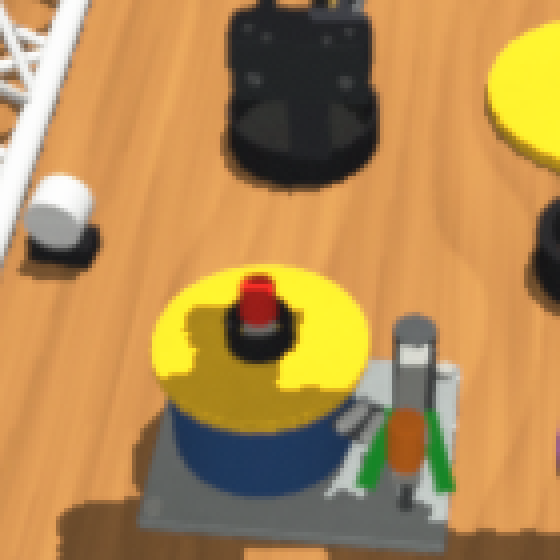

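Seated: plate height 91.6 mm (nominal 92), level to 0.03%, knob top 141.5 mm (nominal 142). The lever bar runs (324,129) to (443,129), straight through the flags. Next, the outer lid by its collar.

```bash
python3 - <<'E'
from cell import *
from h import *
C=[.5916,.1502]
move_linear([*C,.19],v=.15); hold(.1); e=current_tool_pos()[:2]-C; print(e)
move_linear([*C,.104],v=.08); hold(.1); print(current_tool_pos(),current_force())
clamp(25); hold(.2); print("w",current_gripper_width(),current_tool_pos(),current_force())
for z in (.108,.114,.122,.132): move_linear([*C,z],v=.03); print(z,current_force().round(1),current_tool_pos().round(4),round(current_gripper_width(),4))
move_linear([*C,.255],v=.12); hold(.3); print(current_force(),current_moment(),current_tool_pos(),current_gripper_width(),current_time())
s=read_camera("side"); cv2.imwrite("pics/s9.png",s["pixels"][:,:,::-1][60:290,200:400].repeat(2,0).repeat(2,1)); np.savez("s9.npz",**s)
c=read_camera("wrist"); cv2.imwrite("pics/w9.png",c["pixels"][:,:,::-1]); np.savez("w9.npz",**c)
E
```

```text
[0.00057923 0.00013437]
[0.59208296 0.15024717 0.10475048] [ 0.44016245 -0.46501349 -0.10061533]
w 0.042304951764974875 [0.59157392 0.15015233 0.10397247] [-0.21127745 -0.67311669  0.27664162]
0.108 [-0.1  0.3 -2.2] [0.5917 0.1502 0.1082] 0.0426
0.114 [ 0.3  0.1 -1.6] [0.5919 0.1503 0.1144] 0.0423
0.122 [ 0.3  0.7 -1.6] [0.5918 0.1502 0.1224] 0.0426
0.132 [-0.6 -0.6 -0.4] [0.5918 0.1502 0.1323] 0.0426
[ 0.16895507  0.18376954 -2.03611734] [ 0.04554949  0.02135156 -0.02691241] [0.59142106 0.15019238 0.2544834 ] 0.04229766099512357 33.525
```

View pics/s9.png

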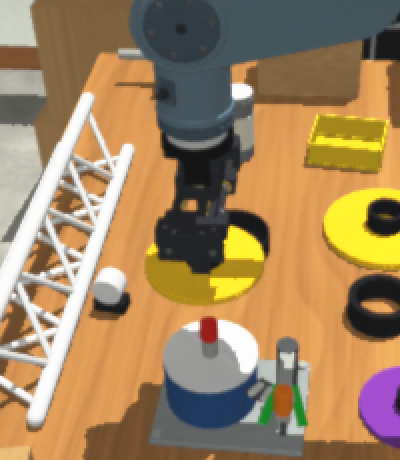

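View pics/w9.png

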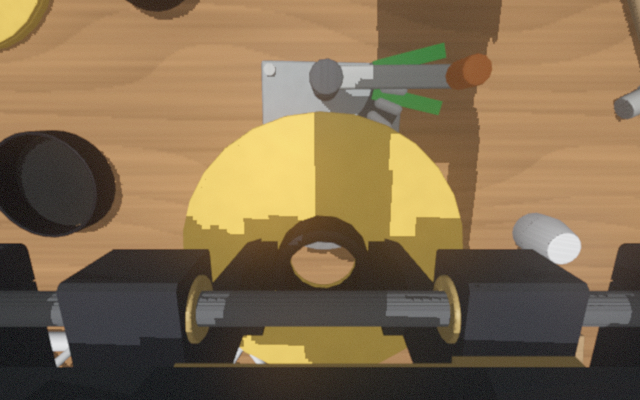

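Outer lid is lifted alone; the inner lid with its red knob (209,330) stays on the tin. I'll check the numbers before handing in.

```bash
python3 - <<'E'
from cell import *
from h import *
c=dict(np.load("w9.npz")); p,u,w=pts(c,np.ones((400,640),bool)); 
q=p[(p[:,2]>.225)&(p[:,2]<.255)&(np.hypot(p[:,0]-.591,p[:,1]-.151)<.064)&(np.hypot(p[:,0]-.591,p[:,1]-.151)>.03)&(p[:,0]<.59)]
A=np.c_[q[:,:2]-[.591,.151],np.ones(len(q))]; print("outer plane",len(q),np.linalg.lstsq(A,q[:,2],rcond=None)[0])
s=dict(np.load("s9.npz")); p,u,w=pts(s,np.ones((400,640),bool))
q=p[(p[:,2]>.08)&(p[:,2]<.096)&(np.hypot(p[:,0]-.591,p[:,1]-.151)<.055)&(np.hypot(p[:,0]-.591,p[:,1]-.151)>.02)]
A=np.c_[q[:,:2]-[.591,.151],np.ones(len(q))]; print("inner top plane",len(q),np.linalg.lstsq(A,q[:,2],rcond=None)[0])
t=p[(p[:,2]>.136)&(p[:,2]<.148)&(np.hypot(p[:,0]-.591,p[:,1]-.151)<.02)]; print("knob top",len(t),t.mean(0))
print(current_force(),current_gripper_width(),current_qvel().round(4)); sign_off()
E
```

```text
outer plane 22015 [5.79110322e-03 2.17730779e-04 2.42521199e-01]
inner top plane 856 [-0.00073241 -0.00169899  0.08949304]
knob top 71 [0.59007444 0.15387282 0.14195947]
[ 0.27108464  0.39732326 -1.03740779] 0.042362005977393945 [ 0.0016 -0.0019 -0.0025 -0.0006  0.0011  0.0002]
the job is handed in; nothing more can be done
```

The job is done and handed in at about 33.6 s of the 64 s allowed. I threw the lever into the green-flagged notch, set the nested lids on the tin by the red knob, let go, and lifted the yellow outer lid alone by its black collar. It is still held level over the tin.

- **Lever:** the pictures after the throw and after the lid was lifted show the bar between the green flags. I judged this by eye and did not measure the final angle.
- **Inner lid:** contact came at the predicted seating height, at about 5 N. With both lids on, the outer plate stood at 91.6 mm (92 expected) and the knob top at 141.5 mm (142 expected). After the lift the knob top read 142.0 mm and the lid was level. Its flange top read 89.5 mm against 88 expected, which is within the 2 mm calibration.
- **Outer lid:** raised about 15 cm and tilted about 0.3°. The gripper reads 42.3 mm on the 44 mm collar, and the lift weight was about 2 N, as expected for this lid alone.
- **Bystanders:** the arm never went near the other things on the bench.

The one disagreement was a side force of 6.5 N while holding the lever at its final position, from about 1 mm of error in my pivot estimate. It disappeared when the gripper let go.

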